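Hold a resin key casting by its frosted sides in the strain viewer's light

TASK

Switch on the strain viewer's lamp by flipping its red-tipped toggle fully over, away from the robot. Then pick the clear casting with the brass key out of the curing tray, touching it only on its two frosted sides and never on its polished clear faces, and hold it up between the viewer's two windows: centred in the light path, about midway along it, upright, its clear faces square to the windows. Keep it from touching the viewer, leave the other castings, the padlock and the jar where they are, and finish while still holding the casting steady in the light.

Things in the scene. Friction and masses are not known exactly. Their poses are not given: they have to be found in the camera images.
- casting_brass: the casting to inspect: upright clear resin block with a brass-yellow key in it, 70 mm tall, 60 to 98 g, loose on the tray's floor at any turn. Origin: centre of its underside; z up. Own x: 36 mm between the two white FROSTED sides (each 20.5 x 70 mm), to be gripped. Own y: 22 mm between the two polished CLEAR faces, not to be touched (nor the clear top)
- casting_brass_mid (a point): centre of that casting, 35 mm above its underside; same axes
- casting_iron: clear resin casting of a small old black iron key, same size and axes as casting_brass (36 x 22 x 70 mm); origin at the centre of its underside. Leave it standing
- casting_blue: clear resin casting of a small old blue-painted key, same size and axes as casting_brass (36 x 22 x 70 mm); origin at the centre of its underside. Leave it standing
- tray: fixed low wooden curing tray with a grey felt floor, 130 mm (its x) x 340 mm (its y), rim 14 mm and floor 6 mm above the table. Origin: centre of its underside. Three castings stand on it in a row along its y, 100 mm apart, in any order, one at its middle
- viewer: fixed strain viewer (bench polariscope). Origin on the table under mid light path; x across, y along the light (lamp to analyser). Base plate 150 (x) x 360 mm, its top 22 mm up. White lamp house y -200 to -75 mm, 130 wide, bezel of its bright window to y -69. Analyser stand y 75 to 105 (knob to 115), 116 wide, bezel of its dark window from y 72. Both 190 mm high; gap open above and at both ends
- light_path (a point): middle of the light path: the point midway between the two windows on the line through their centres, 135 mm above the table; same axes as the viewer (y along the light). Windows 76 mm across
- lamp_switch (a joint): lamp toggle on top of the lamp house; pivot at viewer x 0, y -137.5, z 196 mm, about the viewer's y axis. 0 = off, leaning 26 degrees to the viewer's -x (robot side); 0.9 rad = fully on, leaning 26 degrees to +x, at its end stop. Starts 0 to 0.12 rad. About 1 N at the tip moves it and it stays where left
- lamp_switch_tip (a point): centre of the red ball (15 mm across) at the toggle's tip, 34 mm from the pivot, about 227 mm above the table
- padlock: loose brass padlock lying flat, body 52 x 50 x 24 mm, shackle toward its +x to 64 mm; origin under the body's centre
- polish_jar: loose amber jar with orange lid, 60 mm across, 60 mm tall; origin under its centre
Mind the look-alikes: they are no part of the job. Leave any green look-alike of the casting_brass alone. What is shaped like the casting_blue but turquoise is not meant.

How it is judged:
By the outcome, as a careful person would: the job done as asked, in the order asked, and still so for the second after the job is handed in, while the arm keeps its last pose, push and grip.
It also fails if it takes over 51 s, if anything falls off the work surface, if the arm or the gripper's body presses on something with over 40 N, if the wrist force passes 120 N, or if a joint passes its speed limit or range.

ROBOT

A 6-joint arm with a two-finger parallel gripper is mounted at the origin on the work surface. World frame = base frame: x ahead of the robot, y to its left, z up, the work surface at z = 0. Lengths are in m, angles in degrees, forces in N, time in s.
With the tool pointing down it reaches from about 0.325 to 0.9 m from the base axis. Payload 6.1 kg.
Tool frame: the origin (TCP) lies at the very end of the fingers, on their centre line; the grasp point (between the pads) lies 19 mm behind it; x points along the fingers, z is the direction in which the jaws open and shut, and the axes are right-handed (so a half turn about x gives the same grasp; the last joint's range is limited). The gripper opens to 87 mm and grips with 3 to 60 N. Pads are 19 mm wide; open, the fingers measure 117 mm over their backs; the gripper's body (75 mm by 190 mm) begins 51 mm behind the grasp point.
Start: joints at [-81.767, 12.628, 87.462, -0, 79.91, -7.225], TCP at [0.167, -0.602, 0.223] pointing down, gripper open.
Joint ranges: [-170.65, 170.65], [-52.31, 119.04], [5.05, 147.46], [-71.25, 251.25], [11.57, 151.72], [-153.62, 153.62]. Speed limits (degrees/s): [147.25, 147.25, 172.46, 180, 180, 180].

INTERFACE

Orientations are given as [roll, pitch, yaw] about the fixed x, y, z axes, in that order (R = Rz(yaw) Ry(pitch) Rx(roll)).
In Python, from workcell import arm gives the robot as it stands. The module is installed in compiled form; this text tells all that it offers.
- The arm moves only by the tool arm_command, never from a script. Its argument "targets" is text: rows parted by semicolons, each of 7 numbers parted by spaces: the shift along the world's x, y, z in units of 0.1 m (1.0 is 0.1 m), then the turn, a rotation vector about the world's x, y, z in units of 360 degrees (1.0 is 360 degrees), then the gripper's target within -1 to 1 (fully open at 1, half-way at 0, shut at -1). A call has 1 to 10 rows; each row is the pose to reach, as a shift and turn from the pose measured when the call began, turning the shorter way round; what a row does not reach only later rows make up. A row lasts 1/8 s, in which the tool goes at most 62.5 mm and 10.7 degrees, less where a joint would pass 70% of its speed; a pose out of reach is approached as far as the arm can. A call with a number of a shift or a turn outside -1 to 1 is refused whole. A call with a gripper value outside its range is refused whole. The fingers move at their own pace and stop on an object; the grip force is fixed at half the most. Time passes only in rows, so rows that repeat a pose let the fingers close. It gives the time, the measured TCP pose, the force and the opening at its end, in the units of the state.
- arm.get_state(): the state, without advancing time (a new reading comes with each control period).
- arm.snapshot(name): name is "side" or "top"; returns a dict with "color" (384x512x3 uint8, red, green, blue), "fov_y" (degrees; the focal length in pixels is half the picture's height over the tangent of half this angle, whatever the lens; pixels are square), "cx", "cy" (the principal point, pixels), "D" ([k1, k2, p1, p2, k3] as OpenCV has them; the pictures are not rectified), "T" (4x4, takes a point from camera to world coordinates). Camera axes: x right, y down, z forward; pixel columns grow to the right and rows downward; lengths in m; the calibration is good to about 2 mm. A picture is of the moment at which its call begins. There is no depth.
- arm.close_job(): hands the job in, once; it reports no verdict.
The state is a dict: "time_s": time; "joints": joint angles; "dq": joint speeds; "joint_efforts": joint torques, N m; "eef_pos": TCP position; "eef_rot": TCP orientation; "wrist_force": force on the tool from outside, world axes, zero at the start; "torque": the same for the moment, N m; "finger_gap": finger opening in m.
Only numpy, scipy, OpenCV 4.12 (cv2) and the standard library are available. Lean on these libraries where they do the work, as an engineer would, in place of code of your own. Each camera call takes 0.05 s, during which the arm holds its last target.

## Working session

There is one attempt and no reset: what is moved stays moved. The work goes in short steps, Python scripts to look and compute and a tool call to move; the robot and the scene stay as the last step left them, time stands still between calls to the robot, and variables do not carry over. Pictures are saved under pics/ and viewed, and the job is handed in when it is done.

Besides the shell and the picture viewer there is one more tool, called after "Call:" as name(argument=value, ...) on one line, values as JSON. arm_command: Moves the arm, as the interface text tells. Shifts and turns lie within -1 to 1; 1 stands for 0.1 m of shift or 360 degrees of turn. Its arguments: {"type":"object","properties":{"targets":{"type":"string"}},"required":["targets"]}

```bash
mkdir -p pics
python3 - <<'E'
from workcell import arm
import cv2,pickle
s=arm.get_state();print(s)
for n in ["side","top"]:
    d=arm.snapshot(n);pickle.dump(d,open(n+"0.pkl","wb"))
    cv2.imwrite(f"pics/{n}0.png",d["color"][:,:,::-1])
    print(n,d["fov_y"],d["cx"],d["cy"],d["D"],d["T"])
E
```

```text
{'time_s': 0.0, 'joints': array([-8.17659836e+01,  1.26741199e+01,  8.75261433e+01, -7.30595731e-04,
        7.99092555e+01, -7.22332856e+00]), 'dq': array([-0.02767463, -0.00145829,  0.07246575, -0.06578571,  0.12099803,
        0.0951415 ]), 'joint_efforts': array([-9.05965644e-04, -4.94616365e+01, -3.87376499e+01,  6.96982490e-02,
        5.68697671e-02, -1.20125933e-04]), 'eef_pos': array([ 0.16649615, -0.60177481,  0.22144588]), 'eef_rot': array([173.15284353,  89.89047894,  98.61031718]), 'wrist_force': array([ 0.0477238 , -0.61794003, -0.53319737]), 'torque': array([-0.04597933,  0.03059093, -0.00430187]), 'finger_gap': 0.08717283558844219}
side 49.35777259963035 263.41291418293355 193.55889983585007 [-0.02578589  0.          0.          0.          0.        ] [[-0.98492649 -0.10773472  0.13532569  0.38909409]
 [-0.17180283  0.51843452 -0.83768099  1.09356232]
 [ 0.02008982 -0.84830353 -0.52912902  0.83991135]
 [ 0.          0.          0.          1.        ]]
top 42.47558831014216 249.9103406691917 195.84756621278586 [-0.16155895  0.          0.          0.          0.        ] [[ 0.0852972  -0.97400379  0.20985948  0.2750211 ]
 [-0.99634814 -0.08257072  0.02173606  0.00371653]
 [-0.00384275 -0.21094713 -0.97748992  1.45900085]
 [ 0.          0.          0.          1.        ]]
```

View pics/side0.png

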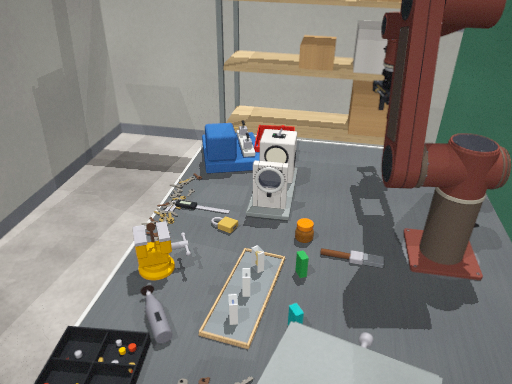

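View pics/top0.png

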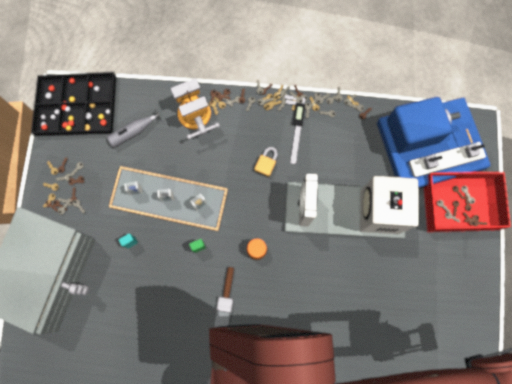

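The side view shows the tray with castings at about (233,309), (246,283) and (258,258), with the viewer at (270,175). In the top view the castings are at (130,187), (164,194) and (197,201). The green look-alike is at (196,245) and the turquoise one at (127,240); both are off the tray. I'll enlarge these areas.

Run:
```python
import cv2,numpy as np
t=cv2.imread("pics/top0.png");s=cv2.imread("pics/side0.png")
r=lambda im,f:cv2.resize(im,None,fx=f,fy=f,interpolation=cv2.INTER_CUBIC)
cv2.imwrite("pics/tc.png",r(t[160:235,100:235],5.9))
cv2.imwrite("pics/sc.png",r(s[240:345,195:295],5.6))
cv2.imwrite("pics/tv.png",r(t[160:250,275:425],5.3))
cv2.imwrite("pics/sv.png",r(s[120:225,235:310],5.6))
```

```text
(no output)
```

View pics/tc.png

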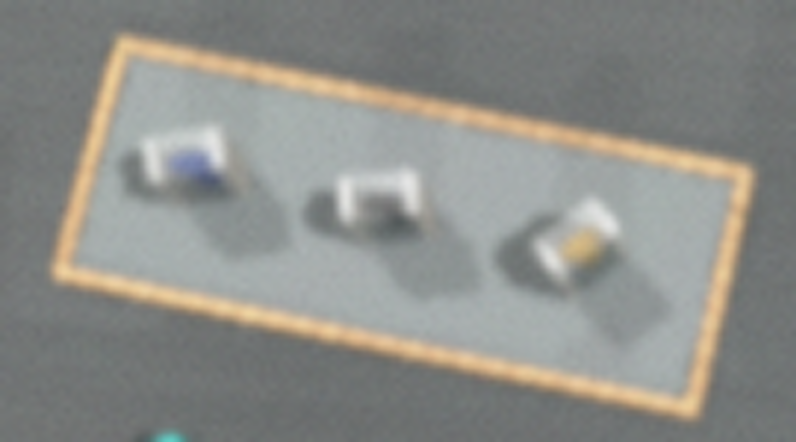

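View pics/sc.png

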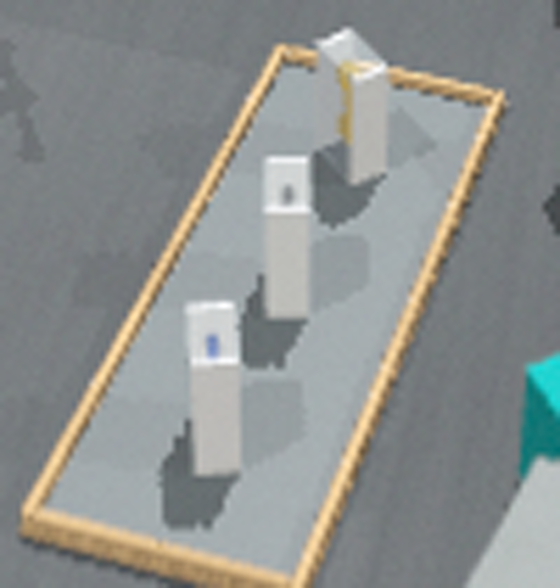

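View pics/tv.png

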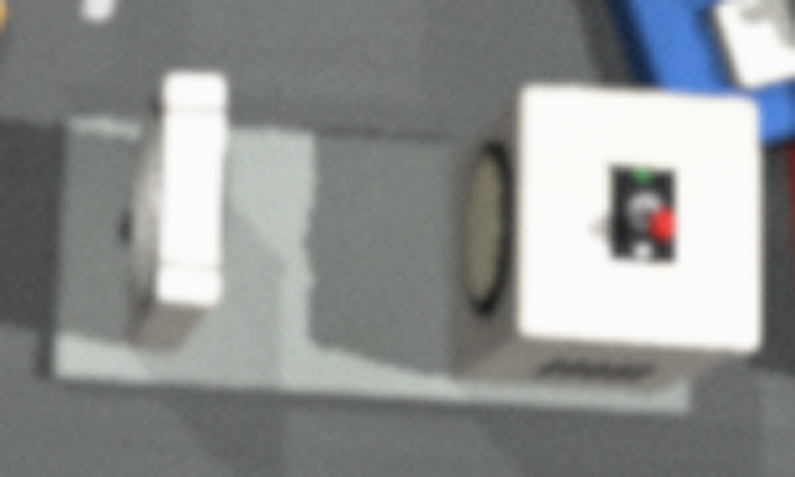

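View pics/sv.png

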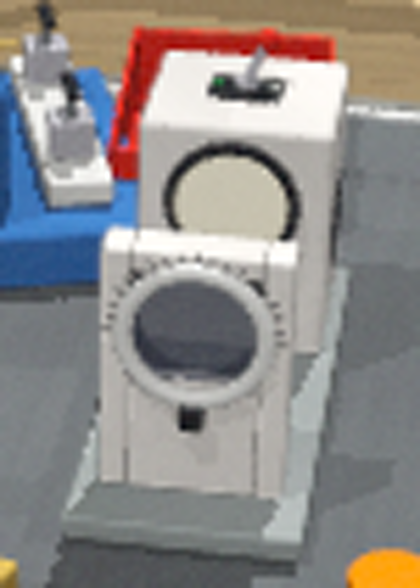

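Three castings stand on the tray. Blue is at (130,187), black iron at (164,194), and the brass-yellow key at (197,201) in the top view and (258,258) in the side view. That last one is my target, because it is the only one with a yellow key. The red toggle tip is at about (400,202) in the top view. Next I'll fit the poses.

```bash
cat > h.py <<'E'
import cv2,numpy as np,pickle
from scipy.optimize import least_squares
def proj(d,P):
    f=192/np.tan(np.radians(d["fov_y"]/2));K=np.array([[f,0,d["cx"]],[0,f,d["cy"]],[0,0,1]])
    T=np.linalg.inv(d["T"]);P=np.asarray(P,float).reshape(-1,3)
    return cv2.projectPoints(P,cv2.Rodrigues(T[:3,:3])[0],T[:3,3],K,np.array(d["D"],float))[0][:,0]
def W(p,P):
    c,s=np.cos(p[2]),np.sin(p[2]);P=np.asarray(P,float).reshape(-1,3)
    return np.c_[p[0]+c*P[:,0]-s*P[:,1],p[1]+s*P[:,0]+c*P[:,1],P[:,2]]
def full(c,f,o): return (np.array(c,float)+.5)/f-.5+np.array(o)
def fit(sets,p0):
    def r(p): return np.concatenate([(proj(d,W(p,P))-q).ravel() for d,P,q in sets])
    s=least_squares(r,p0,loss='soft_l1')
    print("pose",s.x[:2].round(4),np.degrees(s.x[2]).round(2));[print((proj(d,W(s.x,P))-q).round(1).tolist()) for d,P,q in sets]
    return s.x
E
cat > fit.py <<'E'
from h import *
t=pickle.load(open("top0.pkl","rb"));s=pickle.load(open("side0.pkl","rb"))
m=lambda L:np.array(L)/1000.
V=[t,m([[65,-75,190],[65,-200,190],[-65,-200,190],[-65,-75,190],[58,105,190],[58,75,190],[-58,75,190],[-58,105,190],[75,180,22],[-75,180,22],[-75,-180,22]]),
 full([[522,88],[757,97],[757,352],[520,333],[163,73],[226,74],[220,305],[158,300],[68,118],[55,378],[690,410]],5.3,(275,160))]
V2=[s,m([[65,-75,190],[-65,-75,190],[-65,-200,190],[65,-200,190],[75,180,22],[-75,180,22]]),
 full([[140,125],[330,130],[348,65],[163,52],[62,530],[303,548]],5.6,(235,120))]
pv=fit([V],[.5,-.35,0]);fit([V2],[.5,-.35,0]);pv=fit([V,V2],[.5,-.35,0])
C=[t,m([[18,-11,76],[-18,-11,76],[-18,11,76],[18,11,76]]),full([[622,240],[563,290],[535,243],[595,195]],5.9,(100,160))]
# right edge is +x(own) here
C2=[s,m([[18,-11,76],[-18,-11,76],[-18,11,76],[18,11,76],[-18,11,6],[-18,-11,6]]),full([[350,28],[386,68],[355,82],[318,40],[352,183],[384,176]],5.6,(195,240))]
pc=fit([C],[.45,.1,-1.0]);fit([C2],[.45,.1,-1.0]);pc=fit([C,C2],[.45,.1,-1.0])
pickle.dump((pv,pc),open("p.pkl","wb"))
def box(x0,x1,y0,y1,z0,z1):
    B=m([[x,y,z] for z in(z0,z1) for x,y in((x0,y0),(x1,y0),(x1,y1),(x0,y1))]);return B,[(0,1),(1,2),(2,3),(3,0),(4,5),(5,6),(6,7),(7,4),(0,4),(1,5),(2,6),(3,7)]
f=6
for n,d in(("top",t),("side",s)):
    im=cv2.resize(cv2.imread(f"pics/{n}0.png"),None,fx=f,fy=f,interpolation=cv2.INTER_CUBIC)
    for p,b in((pv,box(-65,65,-200,-75,22,190)),(pv,box(-58,58,75,105,22,190)),(pv,box(-75,75,-180,180,0,22)),(pc,box(-18,18,-11,11,6,76))):
        q=(proj(d,W(p,b[0]))+.5)*f-.5
        for i,j in b[1]: cv2.line(im,*[tuple(int(v) for v in q[k].round()) for k in(i,j)],(0,0,255),1)
    def crop(p,z,w,h,nm):
        c=((proj(d,[[p[0],p[1],z]])[0]+.5)*f).astype(int);cv2.imwrite(nm,im[max(0,c[1]-h):c[1]+h,max(0,c[0]-w):c[0]+w])
    crop(pv,.1,390,290,f"pics/ov_{n}.png");crop(pc,.04,200,200,f"pics/oc_{n}.png")
a,b=cv2.imread("pics/oc_top.png"),cv2.imread("pics/oc_side.png");cv2.imwrite("pics/oc.png",np.hstack([a,b]))
E
python3 fit.py
```

```text
pose [ 0.5651 -0.2186] 1.53
[[-0.0, -1.1], [0.9, -0.1], [1.5, -0.6], [0.1, 0.6], [0.9, 0.3], [0.2, 0.7], [0.0, 0.1], [0.3, 0.4], [-12.0, -0.8], [-12.0, -0.3], [-10.8, 0.2]]
pose [ 0.567  -0.2303] 2.24
[[-0.3, -2.1], [0.8, -0.4], [-0.1, -2.1], [0.1, -2.1], [-0.6, 1.6], [0.3, 2.5]]
pose [ 0.5652 -0.2189] 1.75
[[0.0, -1.3], [0.9, -0.4], [1.7, -0.9], [0.3, 0.4], [0.9, 0.4], [0.2, 0.8], [0.2, 0.2], [0.5, 0.5], [-12.0, -0.7], [-11.8, -0.1], [-10.6, -0.1]]
[[-0.2, -0.8], [1.1, 1.1], [0.4, -0.8], [0.5, -1.0], [-1.2, 3.4], [-0.1, 4.6]]
pose [0.5456 0.1824] -48.07
[[-0.0, -0.4], [-0.2, -1.5], [0.1, 0.5], [0.1, 1.2]]
pose [0.5495 0.1831] -48.44
[[0.4, 0.0], [0.6, -0.1], [-0.6, -0.1], [-0.4, 0.3], [-0.3, 0.5], [0.4, -0.9]]
pose [0.5483 0.1828] -48.62
[[-0.1, -1.3], [-0.3, -2.4], [0.1, -0.5], [0.1, 0.3]]
[[0.9, 0.0], [1.0, -0.1], [-0.2, -0.1], [-0.0, 0.3], [0.1, 0.5], [0.8, -0.8]]
```

```bash
sed -i 's/\[75,180,22\],\[-75,180,22\],\[-75,-180,22\]/[75,150,22],[-75,150,22],[-75,-210,22]/; s/\[75,180,22\],\[-75,180,22\]/[75,150,22],[-75,150,22]/; s/-180,180,0,22/-210,150,0,22/' fit.py; python3 fit.py
```

```text
pose [ 0.5655 -0.2184] 1.46
[[-0.1, -1.2], [0.9, -0.1], [1.4, -0.6], [-0.0, 0.5], [0.8, 0.1], [0.2, 0.6], [-0.1, -0.1], [0.2, 0.2], [-2.0, -0.5], [-1.9, 0.1], [-1.1, 0.6]]
pose [ 0.5661 -0.2132] 1.85
[[-0.7, -0.2], [0.7, 1.7], [-0.0, -0.3], [-0.1, -0.4], [-0.2, -0.6], [0.4, 0.4]]
pose [ 0.5658 -0.218 ] 1.58
[[-0.2, -1.4], [0.7, -0.4], [1.4, -0.9], [-0.1, 0.3], [0.6, 0.0], [-0.0, 0.5], [-0.2, -0.1], [0.1, 0.2], [-2.2, -0.5], [-2.0, 0.1], [-1.1, 0.4]]
[[-0.3, -0.8], [1.0, 1.2], [0.4, -0.7], [0.4, -0.9], [0.0, -1.5], [0.4, -0.4]]
pose [0.5456 0.1824] -48.07
[[-0.0, -0.4], [-0.2, -1.5], [0.1, 0.5], [0.1, 1.2]]
pose [0.5495 0.1831] -48.44
[[0.4, 0.0], [0.6, -0.1], [-0.6, -0.1], [-0.4, 0.3], [-0.3, 0.5], [0.4, -0.9]]
pose [0.5483 0.1828] -48.62
[[-0.1, -1.3], [-0.3, -2.4], [0.1, -0.5], [0.1, 0.3]]
[[0.9, 0.0], [1.0, -0.1], [-0.2, -0.1], [-0.0, 0.3], [0.1, 0.5], [0.8, -0.8]]
```

View pics/ov_top.png

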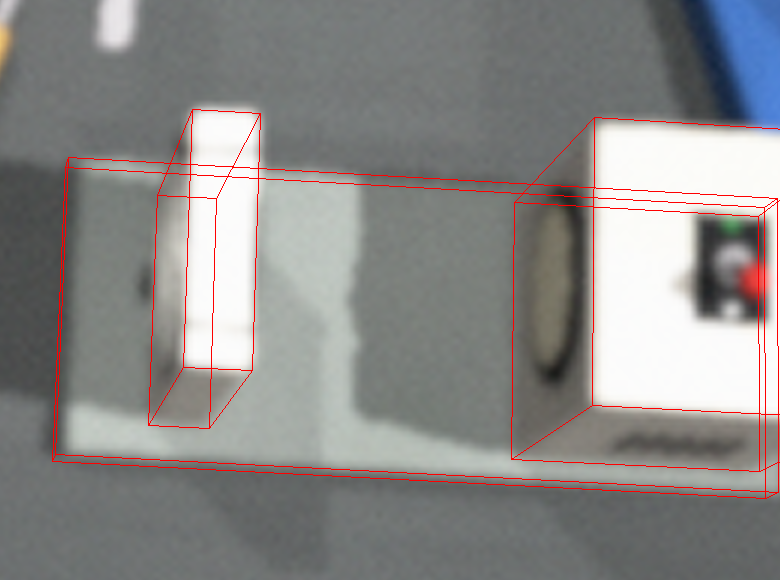

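View pics/ov_side.png

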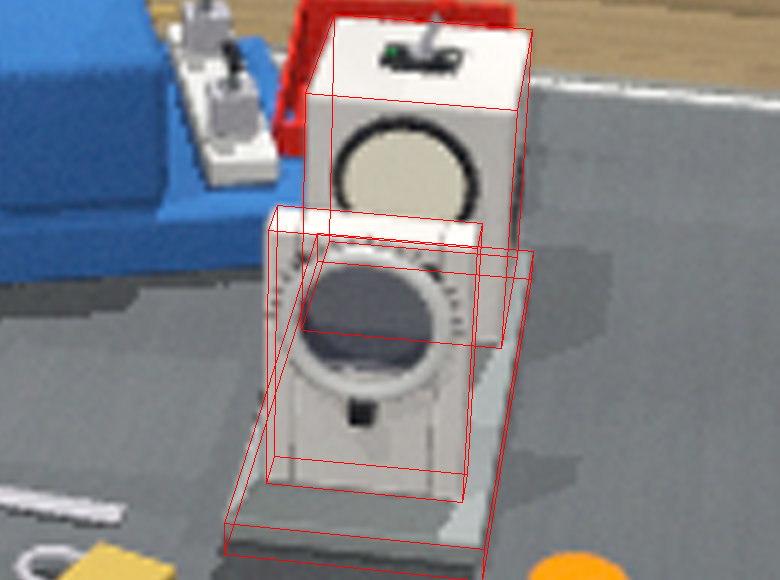

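View pics/oc.png

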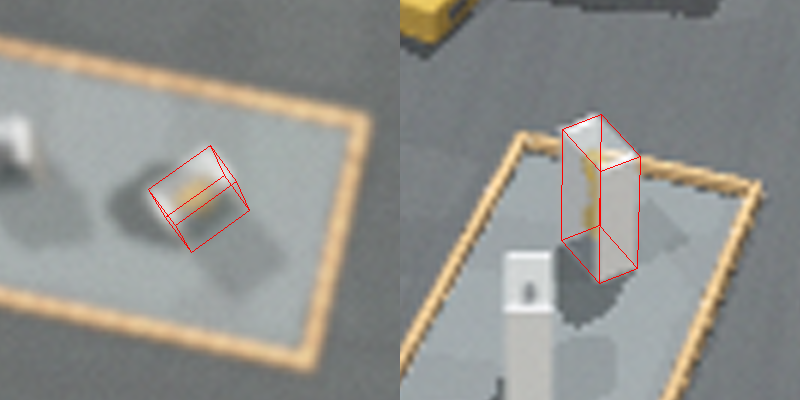

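Run:
```python
from h import *
from scipy.spatial.transform import Rotation as R
M=R.from_euler('xyz',[173.15284353,89.89047894,98.61031718],degrees=True).as_matrix();print(M.round(3))
pv,pc=pickle.load(open("p.pkl","rb"));t=pickle.load(open("top0.pkl","rb"));s=pickle.load(open("side0.pkl","rb"))
print(W(pv,[[0,-.1375,.196],[-.0149,-.1375,.227],[0.0149,-.1375,.227],[0,0,.135]]).round(4))
f=16
def mk(p,nm):
  o=[]
  for n,d in(("top",t),("side",s)):
    im=cv2.resize(cv2.imread(f"pics/{n}0.png"),None,fx=f,fy=f,interpolation=cv2.INTER_CUBIC)
    B=np.array([[x,y,z] for z in(.006,.076) for x,y in((-.018,-.011),(.018,-.011),(.018,.011),(-.018,.011))])
    q=(proj(d,W(p,B))+.5)*f-.5
    for i,j in[(4,5),(5,6),(6,7),(7,4),(0,4),(3,7),(0,3)]: cv2.line(im,*[tuple(int(v) for v in q[k].round()) for k in(i,j)],(0,0,255),1)
    c=q.mean(0).astype(int);o.append(im[c[1]-250:c[1]+250,c[0]-190:c[0]+190])
  cv2.imwrite(nm,np.hstack(o))
mk([.5465,.1828,np.radians(-48.2)],"pics/oc2.png")
```

```text
[[-0.     0.964  0.267]
 [ 0.002  0.267 -0.964]
 [-1.     0.    -0.002]]
[[ 0.5696 -0.3555  0.196 ]
 [ 0.5547 -0.3559  0.227 ]
 [ 0.5845 -0.3551  0.227 ]
 [ 0.5658 -0.218   0.135 ]]
```

View pics/oc2.png

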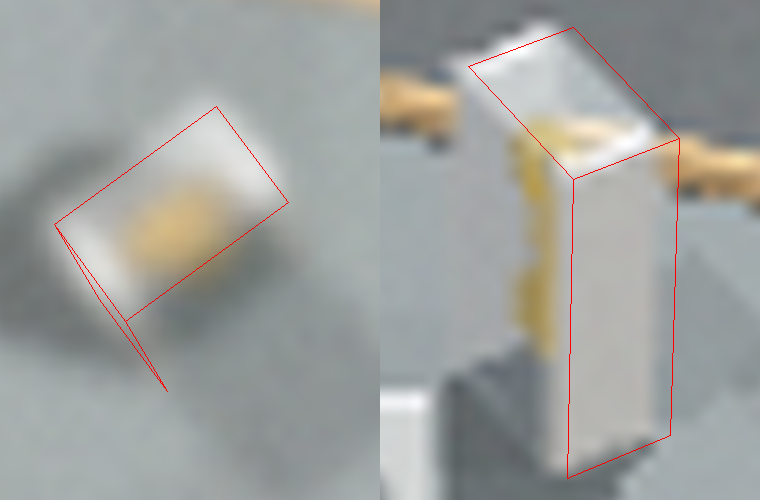

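The line fit gives the brass casting at about (0.548, 0.183) with own x at yaw -48.4°. The viewer is at (0.566, -0.218) with yaw 1.6°, and the toggle tip starts near (0.555, -0.356, 0.227). I'll move toward the switch with the gripper closing.

Call:
arm_command(targets="0.3 0.22 0.15 0 0 -0.01 -1; 0.65 0.45 0.3 0 0 -0.02 -1; 1 0.7 0.4 0 0 -0.03 -1")

```text
time_s: 0.48
eef_pos: [0.2673, -0.5312, 0.2618]
eef_rot: [171.1, 89.9, 85.6]
wrist_force: [-0.4, -1.6, -0.2]
finger_gap: 0.0646
```

Call:
arm_command(targets="0.35 0.25 0 0 0 -0.003 -1; 0.7 0.5 0 0 0 -0.006 -1; 1 0.7 0 0 0 -0.009 -1")

```text
time_s: 0.85
eef_pos: [0.3683, -0.4598, 0.2613]
eef_rot: [-179.5, 89.9, 91.7]
wrist_force: [0.1, -0.9, 0.5]
finger_gap: 0.0352
```

Call:
arm_command(targets="0.35 0.25 0 0 0 0 -1; 0.7 0.5 0 0 0 0 -1; 1 0.7 0 0 0 0 -1; 1 0.7 0 0 0 0 -1")

```text
time_s: 1.35
eef_pos: [0.4699, -0.3879, 0.2607]
eef_rot: [-174.7, 89.8, 96.8]
wrist_force: [-0.7, 0.5, -0.1]
finger_gap: 0.0015
```

Call:
arm_command(targets="0.2 0.16 -0.2 0 0 0 -1; 0.45 0.325 -0.44 0 0 0 -1; 0.45 0.325 -0.44 0 0 0 -1; 0.45 0.325 -0.44 0 0 0 -1")

```text
time_s: 1.85
eef_pos: [0.5142, -0.3562, 0.2169]
eef_rot: [-164.8, 89.8, 106.7]
wrist_force: [0.6, 0.2, 0.9]
finger_gap: 0.0005
```

```bash
cat > snap.py <<'E'
import sys
from h import *
from workcell import arm
tag=sys.argv[1];P=eval(sys.argv[2]);f=float(sys.argv[3])
o=[]
for n in("top","side"):
    d=arm.snapshot(n);pickle.dump(d,open(f"{n}_{tag}.pkl","wb"));cv2.imwrite(f"pics/{n}_{tag}.png",d["color"][:,:,::-1])
    c=proj(d,[P])[0].round().astype(int);h=int(390/f/2);hh=int(560/f/2)
    x0=min(max(c[0]-h,0),511-2*h);y0=min(max(c[1]-hh,0),383-2*hh)
    print(n,"crop origin",x0,y0)
    o.append(cv2.resize(d["color"][y0:y0+2*hh,x0:x0+2*h,::-1],None,fx=f,fy=f,interpolation=cv2.INTER_CUBIC))
cv2.imwrite(f"pics/z_{tag}.png",np.hstack(o))
s=arm.get_state();print({k:np.round(s[k],4) for k in("time_s","joints","eef_pos","eef_rot","wrist_force","finger_gap")})
E
python3 snap.py a "[.555,-.3555,.22]" 4
```

```text
top crop origin 351 133
side crop origin 235 59
{'time_s': np.float64(1.95), 'joints': array([-42.0153,  12.9886,  87.5524,   0.1198,  79.528 ,  46.5753]), 'eef_pos': array([ 0.5144, -0.3567,  0.2178]), 'eef_rot': array([166.9568,  89.8634,  78.3443]), 'wrist_force': array([-0.0542,  0.2658, -0.1509]), 'finger_gap': np.float64(0.0005)}
```

View pics/z_a.png

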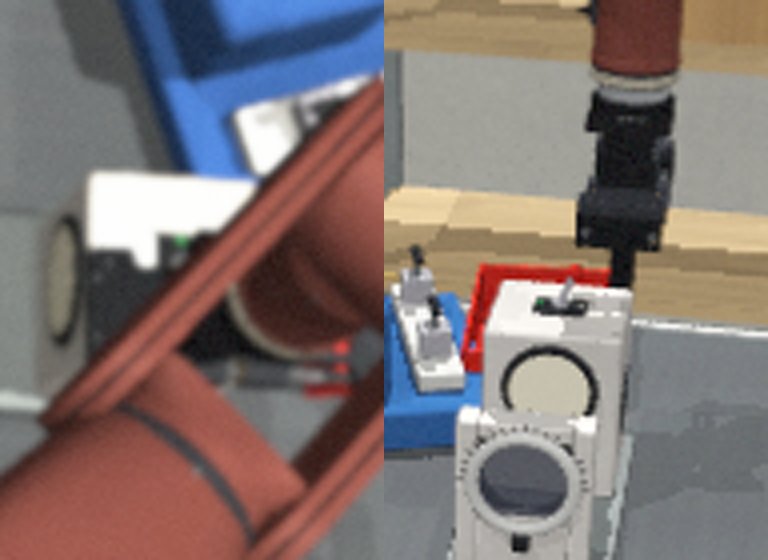

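The finger stands on the robot side of the toggle, seen at (622,268) in the crop, and the toggle still leans toward the robot at (568,285). Now I'll push in +x.

Call:
arm_command(targets="0.12 0 0 0 0 0 -1; 0.22 0 0 0 0 0 -1; 0.3 0 0 0 0 0 -1; 0.36 0 0 0 0 0 -1; 0.42 0 0 0 0 0 -1; 0.48 0 0 0 0 0 -1")

```text
time_s: 2.7
eef_pos: [0.5629, -0.3565, 0.2177]
eef_rot: [170.9, 89.8, 82.3]
wrist_force: [-1.0, 1.8, 1.4]
finger_gap: 0.0009
```

Call:
arm_command(targets="0.03 0 0 0 0 0 -1; 0.05 0 0 0 0 0 -1; 0.05 0 0 0 0 0 -1")

```text
time_s: 3.08
eef_pos: [0.5675, -0.3564, 0.2172]
eef_rot: [-169.0, 89.8, 102.4]
wrist_force: [-2.7, -0.5, -0.7]
finger_gap: 0.0006
```

```bash
python3 snap.py b "[.565,-.3555,.22]" 6
```

```text
top crop origin 367 153
side crop origin 248 82
{'time_s': np.float64(3.175), 'joints': array([-38.9296,  19.0187,  80.2746,   0.1277,  80.8205,  49.6598]), 'eef_pos': array([ 0.5676, -0.3564,  0.2174]), 'eef_rot': array([-178.256 ,   89.8302,   93.1341]), 'wrist_force': array([-3.0224,  0.3065,  0.704 ]), 'finger_gap': np.float64(0.0005)}
```

View pics/z_b.png

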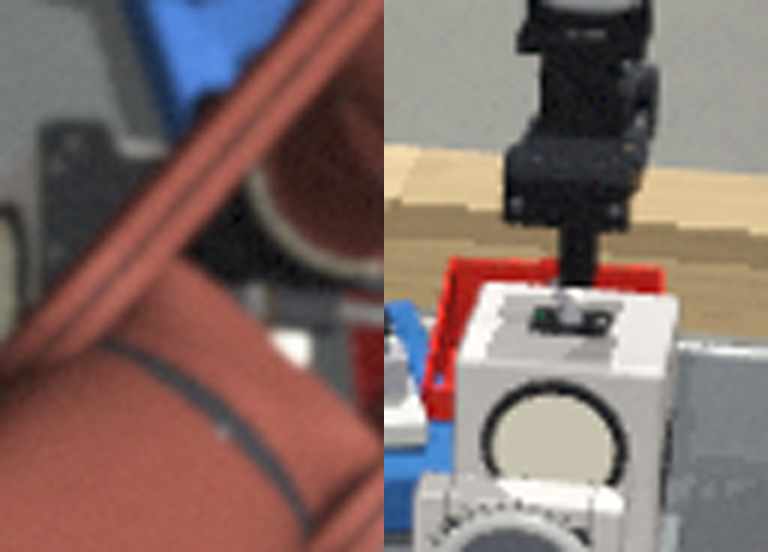

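The toggle now leans away and the force is about -3 N. I'll press a little further to be sure it reaches the end stop.

Call:
arm_command(targets="0.02 0 0 0 0 0 -1; 0.04 0 0 0 0 0 -1; 0.04 0 0 0 0 0 -1")

```text
time_s: 3.55
eef_pos: [0.5685, -0.3564, 0.2171]
eef_rot: [-123.3, 89.5, 148.1]
wrist_force: [-13.2, 1.3, 3.6]
finger_gap: 0.0003
```

The force rose to -13 N and motion stopped, so the toggle is at its end stop. I'll back off, lift, and head toward the tray.

Call:
arm_command(targets="-0.25 0 0 0 0 0 -1; -0.6 0 0.1 0 0 0 -1; -0.8 0.2 0.4 0 0 0 0; -0.8 0.6 0.5 0 0 0.01 1; -0.8 1 0.5 0 0 0.02 1; -0.8 1 0.5 0 0 0.02 1")

```text
time_s: 4.3
eef_pos: [0.4895, -0.2545, 0.2683]
eef_rot: [-130.2, 89.7, 148.5]
wrist_force: [0.8, -0.6, -0.8]
finger_gap: 0.0325
```

Call:
arm_command(targets="0 0.35 0 0 0 0.01 1; 0 0.7 0 0 0 0.02 1; 0 1 0 0 0 0.03 1")

```text
time_s: 4.68
eef_pos: [0.4901, -0.1541, 0.2687]
eef_rot: [-132.5, 89.8, 157.1]
wrist_force: [0.9, -0.3, -0.8]
finger_gap: 0.0627
```

Call:
arm_command(targets="0 0.35 0 0 0 0.01 1; 0 0.7 0 0 0 0.02 1; 0 1 0 0 0 0.03 1; 0 1 0 0 0 0.03 1")

```text
time_s: 5.18
eef_pos: [0.4908, -0.0532, 0.2691]
eef_rot: [-142.0, 89.9, 158.5]
wrist_force: [0.1, 0.2, -0.4]
finger_gap: 0.0864
```

```bash
python3 snap.py c "[.57,-.3555,.22]" 6
```

```text
top crop origin 367 151
side crop origin 247 82
{'time_s': np.float64(5.275), 'joints': array([-1.550680e+01, -7.161000e+00,  1.030047e+02, -3.850000e-02,
        8.428310e+01,  4.415570e+01]), 'eef_pos': array([ 0.4907, -0.0548,  0.2689]), 'eef_rot': array([-119.03  ,   89.8676, -178.6886]), 'wrist_force': array([ 0.0374, -0.3077,  0.1336]), 'finger_gap': np.float64(0.0867)}
```

View pics/z_c.png

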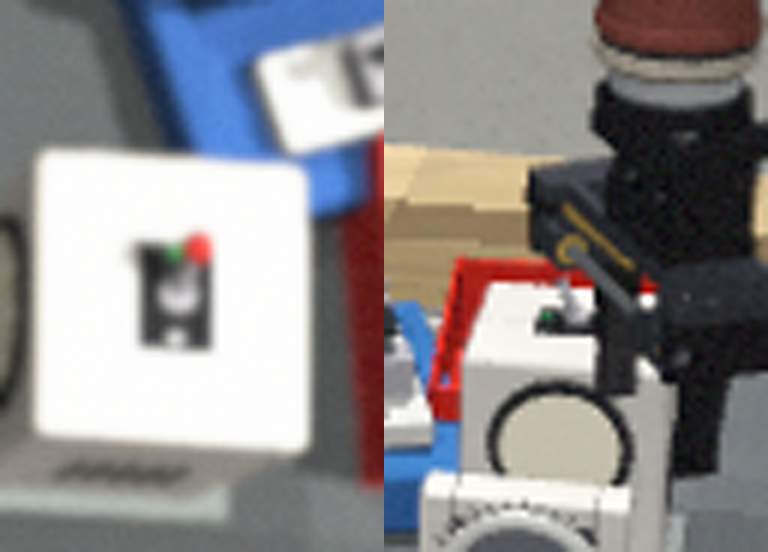

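Run:
```python
from h import *
pv,pc=pickle.load(open("p.pkl","rb"));t=pickle.load(open("top_c.pkl","rb"));s=pickle.load(open("side_c.pkl","rb"))
for a in(-26,-20,0,15,20,26):
  P=W(pv,[[.034*np.sin(np.radians(a)),-.1375,.196+.034*np.cos(np.radians(a))]]);print(a,proj(t,P).round(1),proj(s,P).round(1))
for n in("top0","top_c"):
  im=pickle.load(open(n+".pkl","rb"))["color"].astype(int)[180:215,385:415]
  m=(im[...,0]>150)&(im[...,1]<110);y,x=np.nonzero(m);print(n,x.mean()+385,y.mean()+180)
```

```text
-26 [[399.8 202.5]] [[283.1 127. ]]
-20 [[399.9 201.2]] [[282.2 126.6]]
0 [[400.1 196.6]] [[279.2 125.8]]
15 [[400.  193.4]] [[276.8 125.9]]
20 [[399.9 192.4]] [[276.1 126.1]]
26 [[399.7 191.3]] [[275.2 126.4]]
top0 399.6666666666667 201.61904761904762
top_c 399.5 192.66666666666666
```

Run:
```python
from h import *
for n in("top0","top_c"):
  d=pickle.load(open(n+".pkl","rb"));im=d["color"].astype(float)[183:213,390:409]
  w=np.clip(im[...,0]-np.maximum(im[...,1],im[...,2])-25,0,None)
  y,x=np.mgrid[183:213,390:409];print(n,(w*x).sum()/w.sum(),(w*y).sum()/w.sum(),w.sum())
o=[]
for n in("top0","top_c"):
  d=pickle.load(open(n+".pkl","rb"));im=d["color"][180:214,384:416,::-1];o.append(cv2.resize(im,None,fx=12,fy=12,interpolation=cv2.INTER_NEAREST))
for n in("side0","side_c"):
  d=pickle.load(open(n+".pkl","rb"));im=d["color"][118:142,262:298,::-1];o.append(cv2.resize(im,(384,256),interpolation=cv2.INTER_NEAREST))
a=np.hstack(o[:2]);b=np.hstack(o[2:]);cv2.imwrite("pics/tog.png",np.vstack([a[120:],b]) )
```

```text
top0 399.7242386316229 201.85857321652065 2397.0
top_c 399.7006985491671 192.02418054809243 1861.0
```

View pics/tog.png

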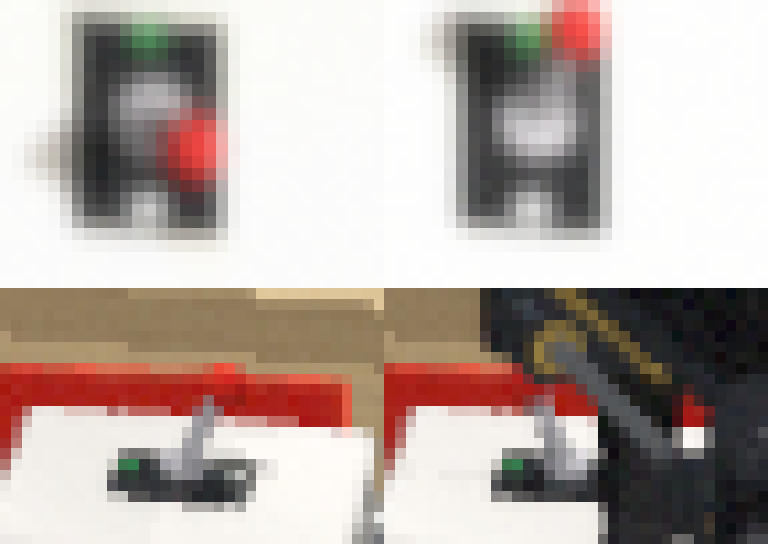

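The ball moved about 9.8 px to (399.7, 192.0). With the hard stop felt at 13 N, this fits the fully-on position. I'll check again with a clear side view on the way to the casting.

Call:
arm_command(targets="0.1 0.35 0 0 0 0.01 1; 0.2 0.7 0 0 0 0.02 1; 0.3 1 0 0 0 0.0314 1")

```text
time_s: 5.65
eef_pos: [0.5215, 0.0447, 0.269]
eef_rot: [-101.8, 89.9, -150.2]
wrist_force: [0.1, -0.0, -0.8]
finger_gap: 0.087
```

Call:
arm_command(targets="0.1 0.35 -0.1 0 0 0 1; 0.2 0.7 -0.3 0 0 0 1; 0.27 1 -0.5 0 0 0 1; 0.27 1 -0.6 0 0 0 1; 0.27 1 -0.6 0 0 0 1")

```text
time_s: 6.28
eef_pos: [0.5483, 0.1433, 0.2079]
eef_rot: [-105.2, 89.8, -153.7]
wrist_force: [-0.2, 0.0, -0.5]
finger_gap: 0.0871
```

```bash
python3 snap.py d "[.548,.183,.1]" 4
python3 - <<'E'
from h import *
d=pickle.load(open("side_d.pkl","rb"));im=d["color"][110:150,255:305,::-1];cv2.imwrite("pics/sw_d.png",cv2.resize(im,None,fx=12,fy=12,interpolation=cv2.INTER_CUBIC))
E
```

```text
top crop origin 149 128
side crop origin 210 173
{'time_s': np.float64(6.375), 'joints': array([ 6.70570e+00,  5.38390e+00,  9.69932e+01, -6.13000e-02,
        7.76687e+01,  5.52093e+01]), 'eef_pos': array([0.5491, 0.1433, 0.2096]), 'eef_rot': array([ -72.1967,   89.9247, -120.6872]), 'wrist_force': array([-0.2972, -0.7484,  0.8067]), 'finger_gap': np.float64(0.0874)}
```

View pics/z_d.png

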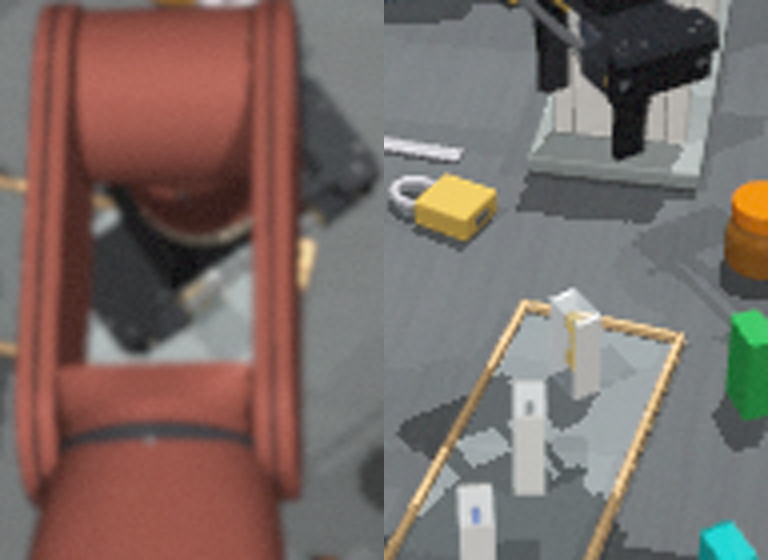

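View pics/sw_d.png

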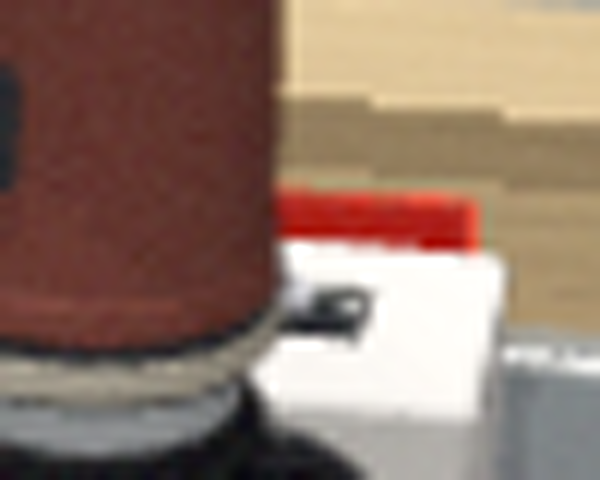

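Call:
arm_command(targets="0 0.2 0 0 0 0 1; -0.01 0.4 -0.2 0 0 0 1; -0.01 0.4 -0.55 0 0 0 1; -0.01 0.4 -0.9 0 0 0 1; -0.01 0.4 -1 0 0 0 1; -0.01 0.4 -1 0 0 0 1")

```text
time_s: 7.12
eef_pos: [0.5474, 0.1839, 0.1088]
eef_rot: [-103.1, 89.8, -151.5]
wrist_force: [0.4, -0.2, 0.5]
finger_gap: 0.0869
```

```bash
python3 snap.py e "[.548,.183,.07]" 6
python3 - <<'E'
from h import *
d=pickle.load(open("side_e.pkl","rb"));im=d["color"][110:150,255:305,::-1];cv2.imwrite("pics/sw_e.png",cv2.resize(im,None,fx=12,fy=12,interpolation=cv2.INTER_CUBIC))
E
```

```text
top crop origin 166 154
side crop origin 226 205
{'time_s': np.float64(7.225), 'joints': array([ 1.074470e+01,  1.236350e+01,  1.003154e+02, -5.760000e-02,
        6.724590e+01,  5.924540e+01]), 'eef_pos': array([0.5491, 0.1839, 0.111 ]), 'eef_rot': array([ 23.9942,  89.9079, -24.4843]), 'wrist_force': array([0.9649, 0.4365, 0.1488]), 'finger_gap': np.float64(0.0867)}
```

View pics/z_e.png

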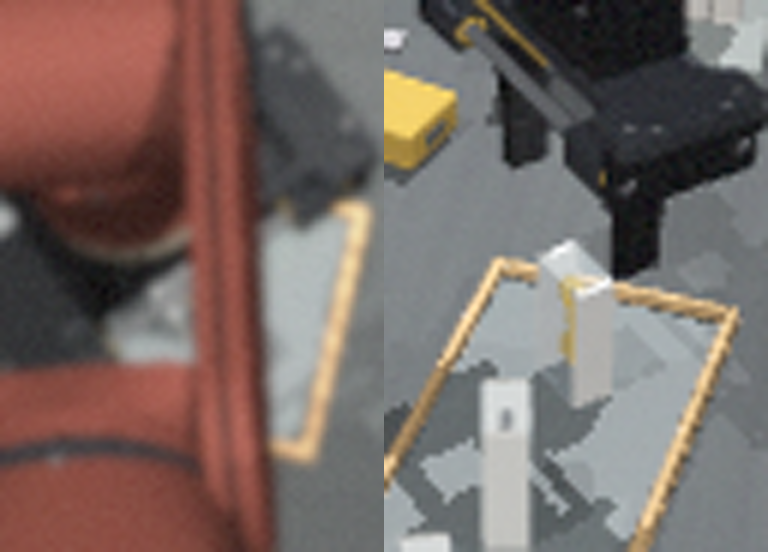

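View pics/sw_e.png

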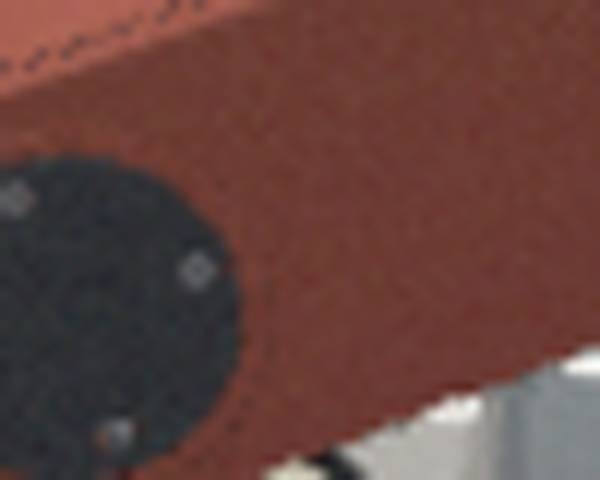

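Run:
```python
from h import *
d=pickle.load(open("side_e.pkl","rb"));f=10
im=cv2.resize(np.ascontiguousarray(d["color"][:,:,::-1]),None,fx=f,fy=f,interpolation=cv2.INTER_CUBIC)
a=np.radians(-48.5);z=np.array([np.cos(a),np.sin(a),0]);y=np.array([-z[1],z[0],0])
T=np.array([.548,.1839,.110])
def pl(P):
  q=((proj(d,P)+.5)*f-.5).round().astype(int);cv2.polylines(im,[q.reshape(-1,1,2)],True,(0,0,255),1)
for s in(-1,1): pl([T+s*z*a+y*b for a,b in((.0435,-.0095),(.0585,-.0095),(.0585,.0095),(.0435,.0095))])
a=np.radians(-48.4);zz=np.array([np.cos(a),np.sin(a),0]);yy=np.array([-zz[1],zz[0],0])
for h in(.076,.006): pl([np.array([.548,.183,h])+zz*a+yy*b for a,b in((.018,-.011),(-.018,-.011),(-.018,.011),(.018,.011))])
c=(proj(d,[T])[0]*f).astype(int);cv2.imwrite("pics/ch.png",im[c[1]-300:c[1]+300,c[0]-300:c[0]+300])
```

```text
(no output)
```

View pics/ch.png

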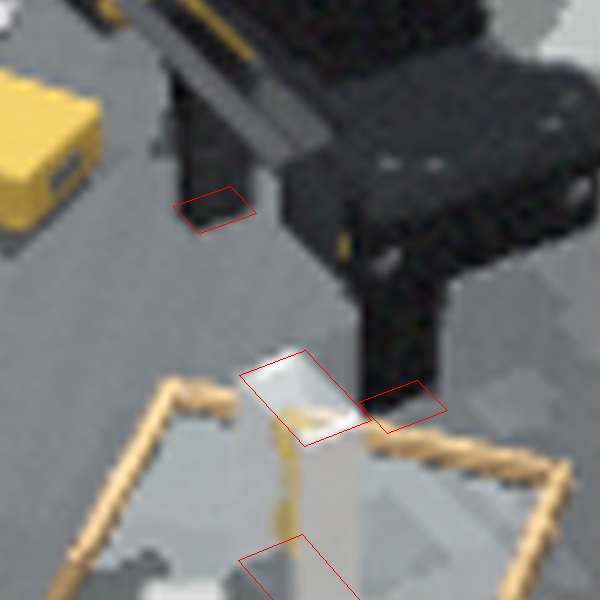

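The finger overlay and the casting overlay line up with the picture to within about 1 mm, both with the same small bias. I'll descend around the frosted sides.

Call:
arm_command(targets="0 0 -0.2 0 0 0 1; 0 0 -0.45 0 0 0 1; 0 0 -0.65 0 0 0 1; 0 0 -0.8 0 0 0 1; 0 0 -0.84 0 0 0 1; 0 0 -0.84 0 0 0 1")

```text
time_s: 7.98
eef_pos: [0.5492, 0.1839, 0.027]
eef_rot: [24.6, 89.9, -23.9]
wrist_force: [0.1, -0.2, -0.6]
finger_gap: 0.0868
```

```bash
python3 snap.py f "[.548,.183,.05]" 6
```

```text
top crop origin 167 156
side crop origin 226 210
{'time_s': np.float64(8.075), 'joints': array([ 1.074630e+01,  1.889910e+01,  1.024947e+02, -6.090000e-02,
        5.844550e+01,  5.925390e+01]), 'eef_pos': array([0.5498, 0.184 , 0.0278]), 'eef_rot': array([41.3272, 89.831 , -7.1486]), 'wrist_force': array([ 0.5438, -1.2737,  0.0142]), 'finger_gap': np.float64(0.0867)}
```

View pics/z_f.png

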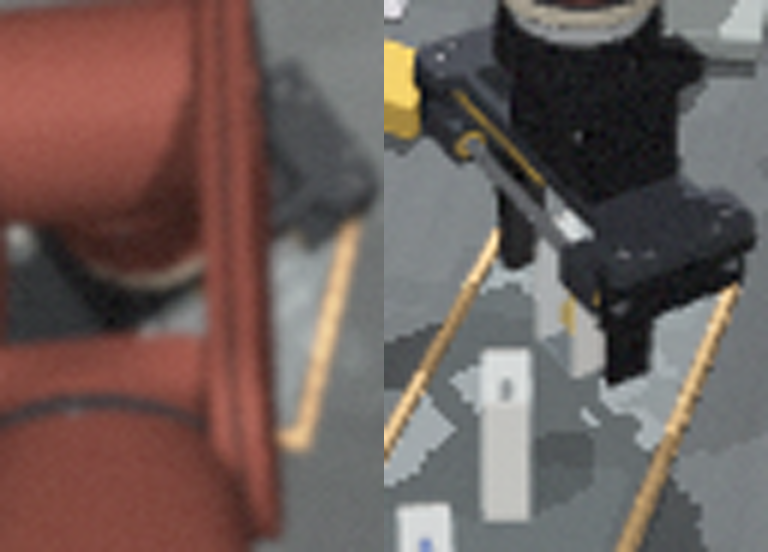

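Both fingers straddle the casting, with clearance to the iron casting. Closing.

Call:
arm_command(targets="-0.01 0 0 0 0 0 0.3; -0.01 0 0 0 0 0 0; -0.01 0 0 0 0 0 -0.1; -0.01 0 0 0 0 0 -0.2; -0.01 0 0 0 0 0 -0.5; -0.01 0 0 0 0 0 -1; -0.01 0 0 0 0 0 -1; -0.01 0 0 0 0 0 -1; -0.01 0 0 0 0 0 -1")

```text
time_s: 9.2
eef_pos: [0.5488, 0.184, 0.0278]
eef_rot: [39.7, 89.8, -8.8]
wrist_force: [-0.7, 0.0, -0.1]
finger_gap: 0.0356
```

Call:
arm_command(targets="0 0 0.1 0 0 0 -1; 0 0 0.25 0 0 0 -1; 0 0 0.5 0 0 0 -1; 0 0 0.75 0 0 0 -1; 0 0 1 0 0 0 -1")

```text
time_s: 9.82
eef_pos: [0.5492, 0.1841, 0.13]
eef_rot: [46.6, 89.7, -1.9]
wrist_force: [-0.2, 0.3, -0.8]
finger_gap: 0.0358
```

Call:
arm_command(targets="0 0 0.25 0 0 0 -1; 0 0 0.5 0 0 0 -1; 0 0 0.75 0 0 0 -1; 0 0 1 0 0 0 -1; 0 0 1 0 0 0 -1; 0 0 1 0 0 0 -1")

```text
time_s: 10.58
eef_pos: [0.5488, 0.184, 0.2295]
eef_rot: [45.4, 89.8, -3.1]
wrist_force: [0.5, -0.4, -1.2]
finger_gap: 0.0361
```

```bash
python3 snap.py g "[.548,.183,.23]" 5
```

```text
top crop origin 152 131
side crop origin 220 148
{'time_s': np.float64(10.675), 'joints': array([ 1.07646e+01,  5.97050e+00,  9.43052e+01, -5.27000e-02,
        7.96161e+01,  5.92512e+01]), 'eef_pos': array([0.5483, 0.1839, 0.2285]), 'eef_rot': array([ 33.6703,  89.88  , -14.8068]), 'wrist_force': array([-0.0296, -0.0613, -1.9627]), 'finger_gap': np.float64(0.036)}
```

View pics/z_g.png

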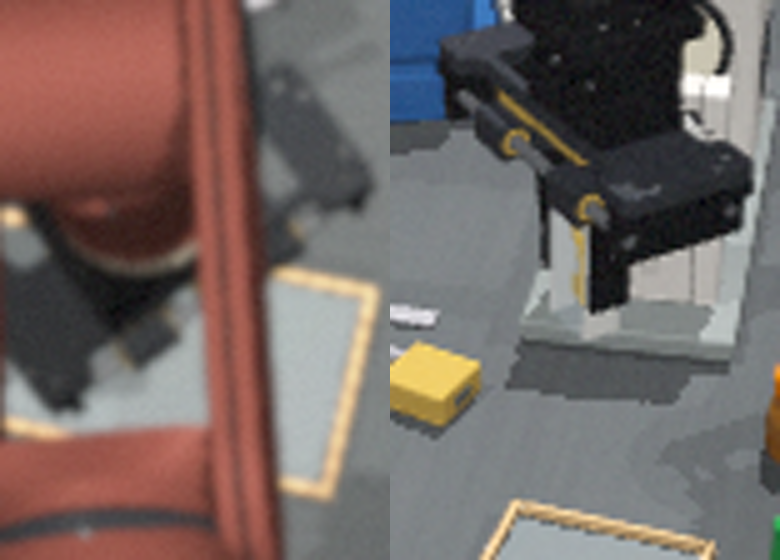

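View pics/side_g.png

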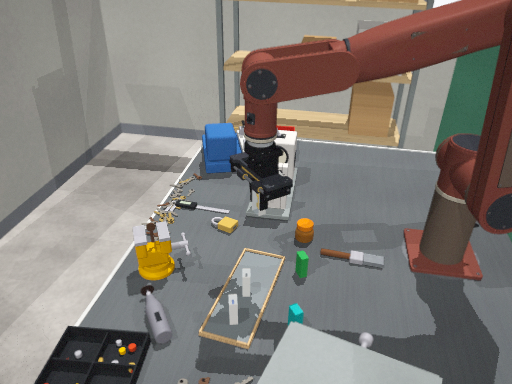

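The brass casting is held by its frosted sides, with the key visible at (578,260) in the crop. Iron at (246,282) and blue at (233,308) have not moved. Carrying it to above the gap.

Call:
arm_command(targets="0 -0.2 0.1 0 0 0.01 -1; 0 -0.5 0.2 0 0 0.02 -1; 0 -0.8 0.25 0 0 0.03 -1; 0 -1 0.25 0 0 0.035 -1")

```text
time_s: 11.18
eef_pos: [0.548, 0.0827, 0.2528]
eef_rot: [17.3, 89.9, -18.5]
wrist_force: [-0.3, -0.7, -0.5]
finger_gap: 0.036
```

Call:
arm_command(targets="0.01 -0.3 0 0 0 0.01 -1; 0.03 -0.6 0 0 0 0.02 -1; 0.05 -0.8 0 0 0 0.03 -1; 0.06 -1 0 0 0 0.035 -1")

```text
time_s: 11.68
eef_pos: [0.5534, -0.018, 0.2513]
eef_rot: [-171.8, 89.9, 165.0]
wrist_force: [0.4, 0.1, -0.7]
finger_gap: 0.0357
```

Call:
arm_command(targets="0.01 -0.3 0 0 0 0.01 -1; 0.03 -0.6 0 0 0 0.02 -1; 0.05 -0.8 0 0 0 0.03 -1; 0.06 -1 0 0 0 0.035 -1")

```text
time_s: 12.18
eef_pos: [0.5588, -0.1187, 0.2498]
eef_rot: [176.5, 89.8, 165.9]
wrist_force: [0.1, -0.8, -0.9]
finger_gap: 0.036
```

Call:
arm_command(targets="0.01 -0.25 0 0 0 0.01 -1; 0.03 -0.5 0 0 0 0.02 -1; 0.04 -0.8 0 0 0 0.03 -1; 0.05 -0.95 0 0 0 0.034 -1; 0.05 -1 0 0 0 0.034 -1; 0.05 -1 0 0 0 0.034 -1")

```text
time_s: 12.92
eef_pos: [0.5634, -0.2184, 0.249]
eef_rot: [166.4, 89.7, 168.1]
wrist_force: [-0.2, -0.2, -0.2]
finger_gap: 0.036
```

```bash
python3 snap.py h "[.566,-.2,.2]" 5
```

```text
top crop origin 300 139
side crop origin 235 95
{'time_s': np.float64(13.025), 'joints': array([-2.85663e+01,  9.07980e+00,  8.86366e+01, -8.12000e-02,
        8.25209e+01, -3.02881e+01]), 'eef_pos': array([ 0.5636, -0.2179,  0.2494]), 'eef_rot': array([168.4405,  89.7495, 170.1729]), 'wrist_force': array([ 0.0571,  1.4865, -1.3371]), 'finger_gap': np.float64(0.0361)}
```

View pics/z_h.png

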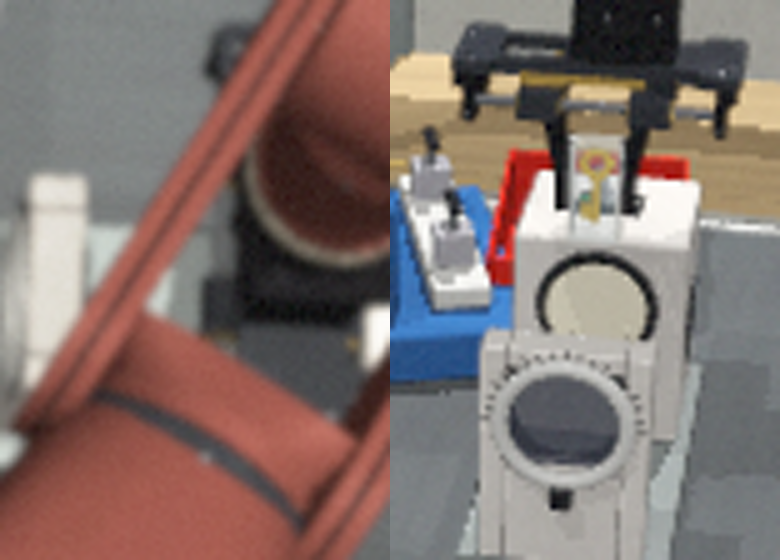

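The casting is above the gap and upright, with its clear face toward the analyser. I'll check where the casting sits against the prediction.

```bash
cat > ov.py <<'E'
import sys
from h import *
tag=sys.argv[1];p=[float(sys.argv[2]),float(sys.argv[3]),np.radians(1.7)];zb=float(sys.argv[4]);f=8
pv,_=pickle.load(open("p.pkl","rb"))
d=pickle.load(open(f"side_{tag}.pkl","rb"))
im=cv2.resize(np.ascontiguousarray(d["color"][:,:,::-1]),None,fx=f,fy=f,interpolation=cv2.INTER_CUBIC)
def box(p,x0,x1,y0,y1,z0,z1,col):
  for y in(y0,y1):
    q=((proj(d,W(p,[[x0,y,z0],[x1,y,z0],[x1,y,z1],[x0,y,z1]]))+.5)*f-.5).round().astype(int);cv2.polylines(im,[q.reshape(-1,1,2)],True,col,1)
box(p,-.018,.018,-.011,.011,zb,zb+.07,(0,0,255));box(pv,-.058,.058,.075,.105,.022,.19,(0,255,0));box(pv,-.065,.065,-.2,-.075,.022,.19,(255,0,0))
c=(proj(d,[[pv[0],pv[1],.2]])[0]*f).astype(int);cv2.imwrite(f"pics/ov_{tag}.png",im[max(0,c[1]-300):c[1]+300,c[0]-300:c[0]+300])
E
python3 ov.py h .5636 -.218 .2279
```

```text
(no output)
```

View pics/ov_h.png

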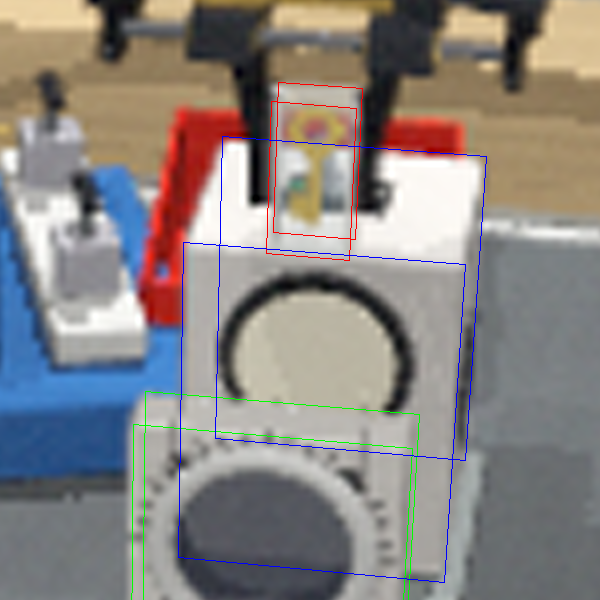

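Run:
```python
from h import *
d=pickle.load(open("side_h.pkl","rb"));c=d["color"][112:150,255:300,::-1]
cv2.imwrite("pics/zh.png",cv2.resize(c,None,fx=16,fy=15,interpolation=cv2.INTER_CUBIC))
p=[.5636,-.218,np.radians(1.7)]
for y in(-.011,.011): print(y,(proj(d,W(p,[[s,y,z] for z in(.2279,.2979) for s in(.018,-.018)]))-[255,112]).round(1).tolist())
```

```text
-0.011 [[15.6, 28.0], [25.8, 28.8], [16.2, 9.1], [26.7, 9.9]]
0.011 [[14.7, 30.6], [25.1, 31.4], [15.3, 11.6], [26.0, 12.4]]
```

View pics/zh.png

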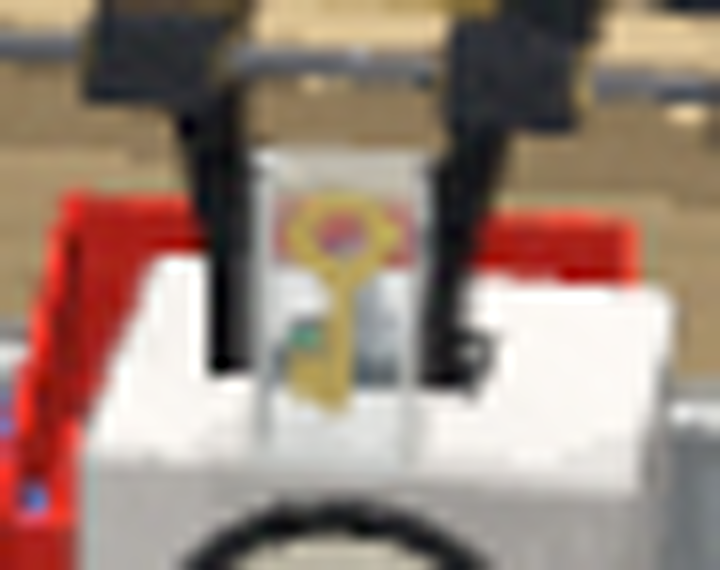

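The held casting matches the prediction: underside at about z 0.228, x within 1 mm. Remaining shift to the light-path centre is about +2.5 mm in x, +1.5 mm in y and -128 mm in z. Lowering.

Call:
arm_command(targets="0.025 0.015 0 0 0 0 -1; 0.025 0.015 -0.15 0 0 0 -1; 0.025 0.015 -0.3 0 0 0 -1; 0.025 0.015 -0.45 0 0 0 -1; 0.025 0.015 -0.6 0 0 0 -1; 0.025 0.015 -0.6 0 0 0 -1; 0.025 0.015 -0.6 0 0 0 -1")

```text
time_s: 13.9
eef_pos: [0.5664, -0.2166, 0.1897]
eef_rot: [170.8, 89.8, 172.6]
wrist_force: [0.2, 0.5, -0.6]
finger_gap: 0.0361
```

```bash
python3 snap.py i "[.566,-.2,.17]" 5
```

```text
top crop origin 298 142
side crop origin 234 103
{'time_s': np.float64(14.0), 'joints': array([-2.83291e+01,  1.16373e+01,  9.21272e+01, -8.20000e-02,
        7.63806e+01, -3.00405e+01]), 'eef_pos': array([ 0.5667, -0.2167,  0.1904]), 'eef_rot': array([ 178.7101,   89.8345, -179.559 ]), 'wrist_force': array([ 0.706 ,  0.2985, -0.3479]), 'finger_gap': np.float64(0.036)}
```

View pics/z_i.png

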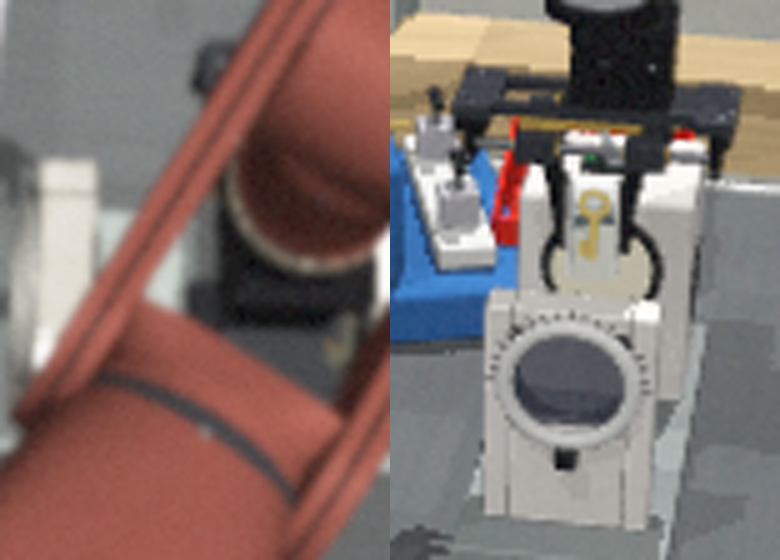

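Call:
arm_command(targets="-0.01 0 -0.15 0 0 0 -1; -0.01 0 -0.3 0 0 0 -1; -0.01 0 -0.45 0 0 0 -1; -0.01 0 -0.6 0 0 0 -1; -0.01 0 -0.69 0 0 0 -1; -0.01 0 -0.69 0 0 0 -1; -0.01 0 -0.69 0 0 0 -1")

```text
time_s: 14.88
eef_pos: [0.5661, -0.217, 0.1219]
eef_rot: [-169.3, 89.9, -167.6]
wrist_force: [-0.0, -0.3, -0.6]
finger_gap: 0.0355
```

```bash
python3 snap.py j "[.566,-.2,.15]" 6; python3 ov.py j .5658 -.2175 .1
python3 - <<'E'
from h import *
pv,_=pickle.load(open("p.pkl","rb"));d=pickle.load(open("side_j.pkl","rb"))
print(proj(d,W(pv,[[0,-.069,.135],[0,0,.135],[0,.105,.135],[0,.115,.135]])).round(1))
E
```

```text
top crop origin 304 153
side crop origin 241 118
{'time_s': np.float64(14.975), 'joints': array([-2.83754e+01,  1.52435e+01,  9.55402e+01, -8.57000e-02,
        6.92785e+01, -3.00735e+01]), 'eef_pos': array([ 0.5662, -0.217 ,  0.1222]), 'eef_rot': array([-157.9157,   89.8986, -156.1872]), 'wrist_force': array([ 0.3698,  0.2134, -1.0305]), 'finger_gap': np.float64(0.036)}
[[276.1 156.7]
 [273.8 165.3]
 [269.9 179.8]
 [269.5 181.3]]
```

View pics/z_j.png

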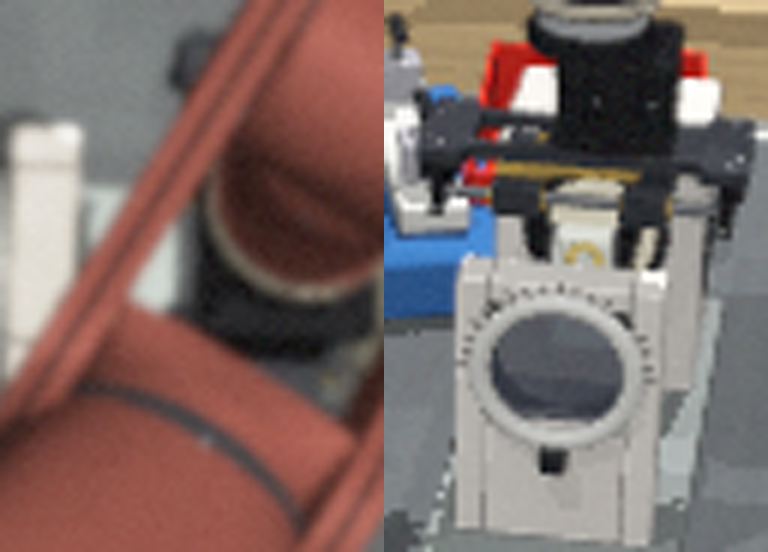

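View pics/ov_j.png

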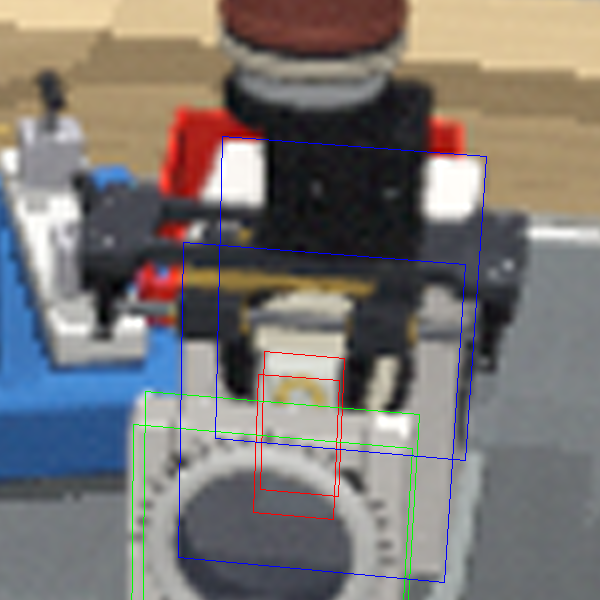

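The casting is centred between the windows. The analyser ring is seen at (270.2,179.7) against a predicted (269.7,180.5), and the casting edges are on their predicted lines. Jaw yaw is 1.73° against a viewer yaw of about 1.6°, and contact force is under about 1 N. One last check that it is steady, then I'll hand in.

Run:
```python
from workcell import arm
import numpy as np
s=arm.get_state();print(s["time_s"],np.round(s["dq"],2),np.round(s["eef_pos"],4),s["finger_gap"])
print(arm.close_job())
```

```text
14.975 [-0.12 -0.09  0.07  0.08  0.01  0.05] [ 0.5662 -0.217   0.1222] 0.03603393731009017
the job is handed in; nothing more can be done
None
```

I flipped the lamp toggle fully over, then picked up the brass-key casting by its frosted sides. The job was handed in at about 15 s with the casting still held between the viewer's windows.

**Toggle:** I pushed it until it stopped hard, with the wrist force jumping to 13 N while it moved only 1 mm. The side view showed it leaning away about as far as it had leaned toward the robot. In the top view the ball ended about 0.7 px from where I predicted fully on. That is within the calibration error, but the picture alone does not prove it is fully on. The arm hid the toggle in the later pictures, so I could not look again.

**Casting position:** The tool ended at (0.566, -0.217, 0.122), with the casting centre about 135 mm above the table. The viewer fitted at (0.566, -0.218). The jaw line is at 1.7° against a viewer yaw of about 1.6°, and the fingers are vertical to about 0.1°. The side and top fits of the viewer differed by up to 5 mm along the light path; I trusted the top view there.

**Steadiness and contact:** The finger opening held at 36 mm, joint speeds were near zero, and outside force was about 1 N. I saw no sign of the casting touching the viewer.

**Other objects:** The iron and blue castings, padlock and jar were in place in the picture taken after the lift. I did not compare them again at the end, but nothing came near them after that.

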